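# Load moisture tins into the sprung feeder

## Task

Get the tin feeder ready for a run: open the lid of the tin chest until it rests on its stop, and pull the feeder's sprung pusher back until its catch holds it. Stand every tin from the chest upright in the feeder's lane in front of the pusher, and when all are in, push the pusher off its catch so that it closes up and presses the row of tins against the gate; then shut the chest's lid again. Leave everything else on the bench where it is.

Things in the scene. Friction and masses are not known exactly. Their poses are not given: they have to be found in the camera images.
- chest: Aluminium chest with black corners, fixed to the bench, 240 mm (x) x 232 mm (y) outside, 74 mm high. The tins stand in its well on a 6 mm floor; walls 6 mm thick, the hinge-side (+x) wall 20 mm: inside from x = -110 to +104 mm, y = -110 to +110 mm. Origin: underside (outside from x = -116 to +124 mm); x points to the hinge side (away from the robot at yaw 0), y along the hinge, z up.
- lid (a joint): Angle of the chest's lid, rad: 0 shut, grows as it opens, 1.75 on its stop (just past upright, where it stays by its own weight). The lid is 240 x 232 x 8 mm, 0.3 kg, and turns about the chest's upper +x edge on a damped hinge; let go below about 1.5 it falls shut in about a second.
- lid_hinge (a point): Point on the lid's hinge axis, mid-width. The axis runs along the chest's y, 124 mm in +x of the chest's origin and 74.5 mm above the bench. The frame turns with the lid: at angle 0 its axes are the chest's; as the lid opens it turns about +y so that -x goes up.
- lid_handle (a point): Middle of the lid's handle: a black round bar 16 mm in diameter, 36 mm long, parallel to the hinge, on a thin stem near the lid's free edge. Lid shut, it lies 220 mm in -x of the hinge axis and 36 mm above it (28 mm above the lid's top face). Pinched on its two end faces from above, it can pivot between the fingers while the lid swings. The frame turns with the lid.
- feeder: The tin feeder, a grey base 104 x 340 x 30 mm with a straight lane on top, fixed to the bench. Origin: underside of the base, on the lane's centre line; y along the lane to the gate, z up (base from y = -165 to +175 mm). The lane's floor is 30 mm above the bench; its walls are 56 mm apart, 8 mm thick, 20 mm high above the floor. The gate's inner face is at y = +150 mm; a 30 mm high rear plate at y = -161 mm.
- gate: Dark steel plate that closes the +y end of the lane, 72 x 14 x 45 mm, fixed. Origin: on the lane's floor, middle of its inner face (the face the tins rest against); axes as the feeder's.
- pusher: The feeder's sprung pusher: steel face 50 mm wide, 46 mm high, before a black carriage (60 mm long, 18 mm high). Origin: foot of the face on the lane's floor, mid-width, on the side that meets the tins; axes as the feeder's. It slides along the lane: face at the gate when empty, 240 mm back (-y) at its end stop. A spring pulls it to the gate: 4 N there, 7.5 N at 231 mm; the slide is damped.
- pusher_fin (a point): Where to take the pusher: its upright black fin, 44 mm wide across the lane, 14 mm thick along it, 35 mm behind the pusher's face, top 80 mm above the lane's floor. The point is mid-fin, 65 mm above the lane's floor (95 mm above the bench); axes as the feeder's.
- tin1: Aluminium moisture tin with a press-on lid, a closed cylinder 50 mm in diameter and 60 mm tall, about 0.1 kg; may be absent. Origin: centre of its underside; z up its axis.
- tin2: Aluminium moisture tin with a press-on lid, a closed cylinder 50 mm in diameter and 60 mm tall, about 0.1 kg; may be absent. Origin: centre of its underside; z up its axis.
- tin3: Aluminium moisture tin with a press-on lid, a closed cylinder 50 mm in diameter and 60 mm tall, about 0.1 kg; may be absent. Origin: centre of its underside; z up its axis.
- tin4: Aluminium moisture tin with a press-on lid, a closed cylinder 50 mm in diameter and 60 mm tall, about 0.1 kg; may be absent. Origin: centre of its underside; z up its axis.
- bowl: Bystander: steel bowl, 170 mm across, 60 mm high. Origin: centre of its underside.
- ring_a: Bystander: open steel sampling ring, 60 mm across, 45 mm high. Origin: centre of its underside.
- ring_b: Bystander: open steel sampling ring, 60 mm across, 45 mm high. Origin: centre of its underside.
- jar: Bystander: glass jar with a white cap, 60 mm across, 85 mm high. Origin: centre of its underside.
- spatula: Bystander: spatula lying flat, 200 mm long. Origin: mid-length, on the bench.
- brush: Bystander: brush lying flat, 180 mm long. Origin: mid-length, on the bench.
- dish: Bystander: white ceramic dish, 100 mm across, 30 mm high. Origin: centre of its underside.
- pusher_back (a point): Fixed point of the feeder on the lane's floor, 231 mm from the gate: here the pusher's face stands when its catch holds it. To engage the catch pull the pusher on to the end stop, 9 mm farther (some 12 N, more when fast), then let go. Pushed some 8 mm from here towards the gate (about 3 N) it comes off the catch and the spring drives it up to the tins.

How it is judged:
On the way, in this order (a step that is already met when the one before it is completed fails the run):
1. the chest's lid rests open on its stop and the pusher is held back by its catch, let go (value of joint lid above 1.66 rad and y of pusher in the frame of gate below -0.215 m and contact force between the fingers and pusher below 0.3 N), for 0.3 s.
2. every tin stands upright on the lane's floor in front of the pusher, which is still held back (y of pusher in the frame of gate below -0.215 m and x of tin1 in the frame of feeder between -0.008 and 0.008 m and y of each of tin1, tin2, tin3, tin4 in the frame of feeder below 0.15 m and y of each of tin1, tin2, tin3, tin4 in the frame of pusher above 0.015 m and z of tin1 in the frame of feeder between 0.024 and 0.036 m and angle between each of tin1, tin2, tin3, tin4's own z axis and vertical below 0.12 rad and x of tin2 in the frame of feeder between -0.008 and 0.008 m and z of tin2 in the frame of feeder between 0.024 and 0.036 m and x of tin3 in the frame of feeder between -0.008 and 0.008 m and z of tin3 in the frame of feeder between 0.024 and 0.036 m and x of tin4 in the frame of feeder between -0.008 and 0.008 m and z of tin4 in the frame of feeder between 0.024 and 0.036 m), for 0.3 s.
At the end, for the whole second after the job is handed in: Every tin upright (0.12 rad), at rest on the lane's floor (6 mm) and centre line (8 mm); pusher off its catch (under 0.215 m from the gate), pressing the row with over 1 N and the row pressing the gate with over 0.3 N; lid shut (below 0.06 rad) (y of pusher in the frame of gate above -0.215 m and contact force between pusher and anything else above 1 N and contact force between gate and anything else above 0.3 N and value of joint lid below 0.06 rad and x of tin1 in the frame of feeder between -0.008 and 0.008 m and y of each of tin1, tin2, tin3, tin4 in the frame of feeder below 0.15 m and y of each of tin1, tin2, tin3, tin4 in the frame of pusher above 0.015 m and z of tin1 in the frame of feeder between 0.024 and 0.036 m and angle between each of tin1, tin2, tin3, tin4's own z axis and vertical below 0.12 rad and x of tin2 in the frame of feeder between -0.008 and 0.008 m and z of tin2 in the frame of feeder between 0.024 and 0.036 m and x of tin3 in the frame of feeder between -0.008 and 0.008 m and z of tin3 in the frame of feeder between 0.024 and 0.036 m and x of tin4 in the frame of feeder between -0.008 and 0.008 m and z of tin4 in the frame of feeder between 0.024 and 0.036 m and linear speed of each of tin1, tin2, tin3, tin4 below 0.02 m/s); the robot touches nothing.
It fails at once if a bystander (bowl, rings, jar, spatula, brush or dish) is moved more than 4 cm (distance of any of bowl, ring_a, ring_b, jar, spatula, brush, dish from where it was at the start of the episode above 0.04 m).
Of tin1, tin2, tin3, tin4 only 2 to 4 are there at a start; the rules pass over those that are not, and their reading is None.
At some moment in a run one of tin1, tin2, tin3, tin4 may be knocked a few centimetres aside while the robot is not near it.
Once in a run the grip may slacken for a moment while it holds something.
It also fails if it takes over 210 s, if anything falls off the work surface, if the arm or the gripper's body presses on something with over 40 N, if the wrist force passes 120 N, or if a joint passes its speed limit or range.

## Robot

A 6-joint arm with a two-finger parallel gripper is mounted at the origin on the work surface. World frame = base frame: x ahead of the robot, y to its left, z up, the work surface at z = 0. Lengths are in m, angles in rad, forces in N, time in s.
With the tool pointing down it reaches from about 0.375 to 0.925 m from the base axis. Payload 5.7 kg.
Tool frame: the origin (TCP) lies midway between the tips of the shut fingers; the grasp point (between the pads) lies 19 mm behind it; z points along the fingers, y is the line along which they close (so a half turn about z gives the same grasp; the last joint's range is limited). The gripper opens to 85 mm and grips with 20 to 120 N. Pads are 22 mm wide; open, the fingers measure 114 mm over their backs; the gripper's body (76 mm by 85 mm) begins 54 mm behind the grasp point. The pads swing forward as they close: fully open they stand 13 mm farther back than shut.
Start: joints at [-1.428, 0.359, 1.51, -0, 1.272, -0.115], TCP at [0.153, -0.58, 0.231] pointing down, gripper open.
Joint ranges: [-2.97, 2.97], [-1.01, 2.36], [0.21, 2.38], [-0.96, 4.11], [0.2, 2.71], [-2.98, 2.98]. Speed limits (rad/s): [2.39, 2.39, 3.14, 3.14, 3.14, 3.14].

## Interface

Orientations are given as a rotation vector (axis times angle).
In Python, from rig import bot, imaging, close_job gives the robot as it stands.
- The arm moves only by the tool step_arm, never from a script. Its argument "plan" is one flat list of numbers, 7 for each row, row after row: the turn, a rotation vector about the tool's x, y, z in rad, then the shift along the tool's x, y, z in m, then the finger opening in m, from 0 to 0.0854. A call has 1 to 10 rows; each row shifts and turns the commanded pose from where the row before left it, along the tool's axes as they then stand; what a row does not reach is not made up. A row lasts 1/10 s, in which the tool goes at most 50 mm and 8.59 degrees, less where a joint would pass 70% of its speed; a pose out of reach is approached as far as the arm can. A call is refused whole if a number of a shift passes 0.05 or a number of a turn 0.15, either way. A call with a gripper value outside its range is refused whole. The fingers move at their own pace and stop on an object; "squeeze" is the grip in N (left out, the last holds). Time passes only in rows, so rows that do not move let the fingers close. It gives the time, the measured TCP pose, the force, the opening and the grip force at its end, in the units of the state.
- bot.get_state(): the state, without advancing time (a new reading comes with each control period).
- imaging.get_image(name): name is "scene" or "top"; returns the picture (480x640x3 uint8, red, green, blue); there is no depth.
- imaging.get_calibration(name): a dict with "fov_y" (degrees; the focal length in pixels is half the picture's height over the tangent of half this angle, whatever the lens; pixels are square), "cx", "cy" (the principal point, pixels), "world_from_camera" (4x4, takes a point from camera to world coordinates). Camera axes: x right, y down, z forward; pixel columns grow to the right and rows downward; lengths in m; the calibration is good to about 2 mm. A picture is of the moment at which its call begins. get_calibration takes no time and is no camera call.
- close_job(): hands the job in; it is judged then, once.
The state is a dict: "time_s": time; "joint_pos": joint angles; "dq": joint speeds; "tau": joint torques, N m; "tool_pos": TCP position; "eef_rot": TCP orientation; "contact_force": force on the tool from outside, world axes, zero at the start; "ft_torque": the same for the moment, N m; "grip_width": finger opening in m; "grip_force": force on a finger pad.
Only numpy, scipy, OpenCV 4.12 (cv2) and the standard library are available. Lean on these libraries where they do the work, as an engineer would, in place of code of your own. Each camera call takes 0.05 s, during which the arm holds its last target. There are 200 camera calls.

## Working session

There is one attempt and no reset: what is moved stays moved. The work goes in short steps, Python scripts to look and compute and a tool call to move; the robot and the scene stay as the last step left them, time stands still between calls to the robot, and variables do not carry over. Pictures are saved under pics/ and viewed, at most 14 in all, crops included, and the job is handed in when it is done.

Besides the shell and the picture viewer there is one more tool, called after "Call:" by a JSON object that holds its "name" and its "arguments". step_arm: Moves the arm, as the interface text tells. Its arguments: {"type":"object","properties":{"plan":{"type":"array","items":{"type":"number"}},"squeeze":{"type":"number"}},"required":["plan"]}

```bash
mkdir -p pics; ls
python3 - <<'E'
from rig import bot, imaging
import cv2,numpy as np
print(bot.get_state())
for n in("scene","top"):
    c=imaging.get_calibration(n);print(n,c)
    cv2.imwrite(f"pics/{n}0.png",imaging.get_image(n)[:,:,::-1])
E
```

```text
pics
{'time_s': 0.0, 'joint_pos': array([-1.42809515e+00,  3.59538670e-01,  1.51141011e+00, -9.05682560e-06,
        1.27251007e+00, -1.15106438e-01]), 'dq': array([ 5.74249232e-04,  2.37235842e-03, -8.83820241e-04, -4.79698627e-05,
       -1.72456052e-04,  1.91501038e-03]), 'tau': array([-1.35528629e-03, -5.27618945e+01, -2.78621167e+01, -2.32532575e-04,
        1.31421676e-02, -7.83410670e-07]), 'tool_pos': array([ 0.15286643, -0.5795062 ,  0.23044204]), 'eef_rot': array([-3.11367717e+00, -4.03607000e-01,  5.40052643e-05]), 'contact_force': array([ 0.20023423,  0.09961701, -0.77032676]), 'ft_torque': array([-0.02508202, -0.04131935,  0.03254185]), 'grip_force': 0.0, 'grip_width': 0.08560898893322262}
scene {'fov_y': 49.55148970274889, 'cx': 319.5642574659469, 'cy': 235.05764253896973, 'world_from_camera': array([[-0.59402216,  0.46585278, -0.65583447,  1.30041057],
       [ 0.80442138,  0.33726826, -0.48903616,  0.49962368],
       [-0.0066267 , -0.81806559, -0.57508676,  0.73532841],
       [ 0.        ,  0.        ,  0.        ,  1.        ]])}
top {'fov_y': 55.772432612395356, 'cx': 316.69870265519666, 'cy': 246.06723090874, 'world_from_camera': array([[-0.01775774, -0.99439176,  0.10425776,  0.45627801],
       [-0.99941266,  0.01459673, -0.03100431, -0.01932224],
       [ 0.0293086 , -0.10474709, -0.99406693,  1.09855951],
       [ 0.        ,  0.        ,  0.        ,  1.        ]])}
```

View pics/scene0.png

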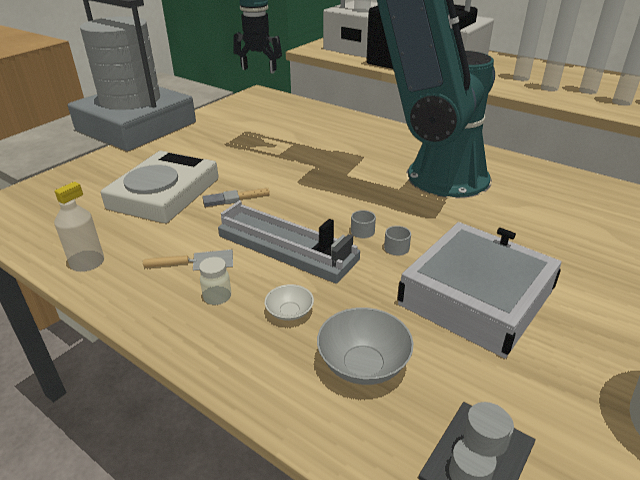

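View pics/top0.png

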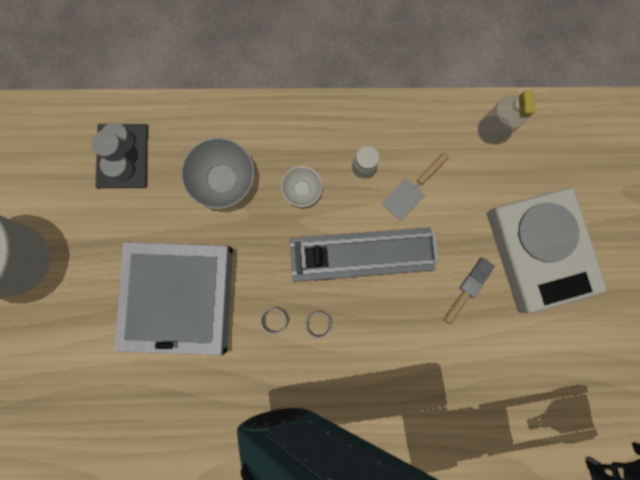

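The scene view shows the lidded chest with its handle towards the robot, and the feeder with its pusher at the gate. In the top view the chest is at about (115–232, 243–354), the handle at (164, 345), the feeder from (291, 258) to (437, 250) and the fin at (316, 257). Next I'll enlarge crops.

Run:
```python
import cv2,numpy as np
t=cv2.imread("pics/top0.png")
a=cv2.resize(t[232:362,108:242],None,fx=4,fy=4,interpolation=cv2.INTER_CUBIC)
b=cv2.resize(t[220:290,283:443],None,fx=5,fy=5,interpolation=cv2.INTER_CUBIC)
cv2.imwrite("pics/c1.png",a);cv2.imwrite("pics/c2.png",b);print(a.shape,b.shape)
```

```text
(520, 536, 3) (350, 800, 3)
```

View pics/c1.png

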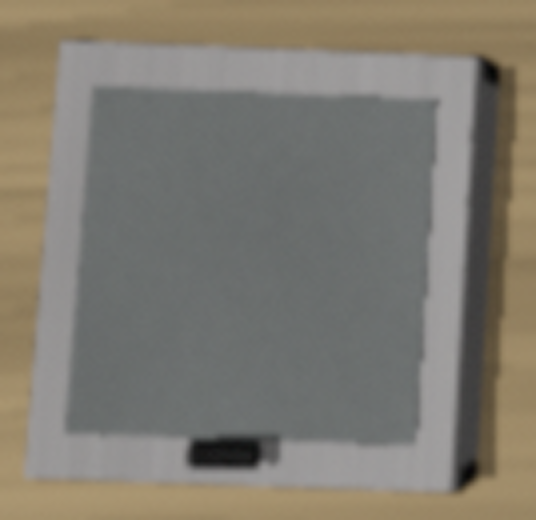

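View pics/c2.png

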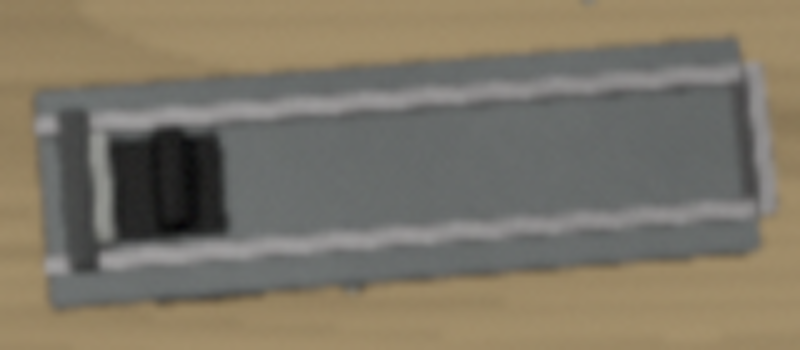

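```bash
cat > h.py <<'E'
import numpy as np, cv2
from scipy.optimize import least_squares
from rig import bot, imaging
def cam(n):
    c=imaging.get_calibration(n);f=240/np.tan(np.radians(c["fov_y"]/2));return f,c["cx"],c["cy"],np.array(c["world_from_camera"])
def w(n,uv,z):
    f,cx,cy,T=cam(n);uv=np.atleast_2d(uv).astype(float)
    d=np.c_[(uv[:,0]-cx)/f,(uv[:,1]-cy)/f,np.ones(len(uv))]@T[:3,:3].T
    return T[:3,3]+d*((z-T[2,3])/d[:,2])[:,None]
def px(n,P):
    f,cx,cy,T=cam(n);p=(np.atleast_2d(P)-T[:3,3])@T[:3,:3];return np.c_[cx+f*p[:,0]/p[:,2],cy+f*p[:,1]/p[:,2]]
def fit(loc,wor):
    "2D rigid fit: returns x,y,yaw, residuals"
    f=lambda p:(np.c_[np.cos(p[2])*loc[:,0]-np.sin(p[2])*loc[:,1],np.sin(p[2])*loc[:,0]+np.cos(p[2])*loc[:,1]]+p[:2]-wor).ravel()
    r=least_squares(f,[*wor.mean(0),0]);return r.x,r.fun.reshape(-1,2)
def pt(p,x,y): c,s=np.cos(p[2]),np.sin(p[2]);return np.array([p[0]+c*x-s*y,p[1]+s*x+c*y])
E
python3 - <<'E'
from h import *
np.set_printoptions(precision=4,suppress=True)
L=np.array([[62,42],[476,57],[460,491],[27,475]])/4+[108,232]-0.375
W=w("top",L,.0825)[:,:2]
loc=np.array([[.124,.116],[.124,-.116],[-.116,-.116],[-.116,.116]])
c,r=fit(loc,W);print("chest",c);print(r)
h=w("top",np.array([[224,453]])/4+[107.6,231.6],.1105);print("handle",h,pt(c,-.096,0))
L=np.array([[36,92],[55,307],[738,40],[758,250]])/5+[283,220]-.4
W=w("top",L,.03)[:,:2]
loc=np.array([[.052,.175],[-.052,.175],[.052,-.165],[-.052,-.165]])
f,r=fit(loc,W);print("feeder",f);print(r)
print("fin img",w("top",np.array([[175,180]])/5+[282.6,219.6],.11), "model",pt(f,0,.115))
for q in(.15,-.081,-.09): print(q,pt(f,0,q),"fin",pt(f,0,q-.035))
# scene cam check
print(px("scene",[[*pt(c,a,b),.0825] for a,b in((.124,.116),(.124,-.116),(-.116,-.116),(-.116,.116))]))
print(px("scene",[[*pt(f,a,b),.03] for a,b in((.052,.175),(-.052,.175),(.052,-.165),(-.052,-.165))]))
E
```

```text
chest [ 0.4494  0.2709 -0.0488]
[[ 0.0009  0.0005]
 [ 0.0014 -0.0019]
 [-0.      0.0018]
 [-0.0023 -0.0003]]
handle [[0.354  0.2785 0.1105]] [0.3535 0.2755]
feeder [ 0.5483 -0.1657  0.0623]
[[ 0.0008  0.0014]
 [-0.0011  0.0027]
 [ 0.0016 -0.0014]
 [-0.0013 -0.0027]]
fin img [[ 0.539  -0.0518  0.11  ]] model [ 0.5412 -0.0509]
0.15 [ 0.539 -0.016] fin [ 0.5412 -0.0509]
-0.081 [ 0.5534 -0.2465] fin [ 0.5556 -0.2814]
-0.09 [ 0.5539 -0.2555] fin [ 0.5561 -0.2904]
[[512.9391 325.5617]
 [399.2845 272.7119]
 [455.9918 220.3623]
 [559.8462 259.6741]]
[[335.9488 273.1682]
 [359.8056 248.6297]
 [216.3599 225.4938]
 [243.8843 206.3001]]
```

Call:
{"name": "step_arm", "arguments": {"plan": [0,0,-0.14,0,0,0,0.085,0,0,-0.14,0,0,0,0.085,0,0,-0.14,0,0,0,0.085,0,0,-0.14,0,0,0,0.085,0,0,-0.14,0,0,0,0.085,0,0,-0.14,0,0,0,0.085,0,0,-0.14,0,0,0,0.085,0,0,-0.14,0,0,0,0.085,0,0,-0.14,0,0,0,0.085,0,0,-0.115,0,0,0,0.085], "squeeze": 100}}

```text
time_s: 1.1
tool_pos: [0.1529, -0.5798, 0.2308]
eef_rot: [-2.145, -2.294, -0.001]
contact_force: [-0.4, -0.3, 0.4]
grip_width: 0.0852
grip_force: 0.0
```

```bash
cat >> h.py <<'E'
from scipy.spatial.transform import Rotation as R
def go(x,y,z,yaw):
    "shift (tool axes) and total turn about the tool to reach tool-down pose"
    s=bot.get_state();r=R.from_rotvec(s["eef_rot"]);t=np.array([x,y,z])-s["tool_pos"]
    c,n=np.cos(yaw),np.sin(yaw);g=R.from_matrix(np.array([[c,n,0],[n,-c,0],[0,0,-1]]))
    m=r.as_matrix();print("t",round(s["time_s"],2),"tcp",s["tool_pos"].round(4),"yaw",np.arctan2(m[1,0],m[0,0]).round(3),"shift in current axes",r.inv().apply(t).round(4),"turn",(r.inv()*g).as_rotvec().round(3),"shift after turn",g.inv().apply(t).round(4),"F",s["contact_force"].round(1),"w",round(s["grip_width"],4),"gf",round(s["grip_force"],1),"q",s["joint_pos"].round(2))
E
python3 -c "
from h import *
go(.5405,-.0513,.17,1.633)"
```

```text
t 1.1 tcp [ 0.1529 -0.5798  0.2308] yaw 1.638 shift in current axes [0.5011 0.4223 0.0613] turn [-0.    -0.001  0.005] shift after turn [0.5033 0.4197 0.0608] F [-0.4 -0.3  0.4] w 0.0852 gf 0.0 q [-1.43  0.36  1.51 -0.    1.27 -1.5 ]
```

Call:
{"name": "step_arm", "arguments": {"plan": [0,0,0.005,0.0335,0.028,0,0.085,0,0,0,0.0335,0.028,0,0.085,0,0,0,0.0335,0.028,0,0.085,0,0,0,0.0335,0.028,0,0.085,0,0,0,0.0335,0.028,0,0.085,0,0,0,0.0335,0.028,0,0.085,0,0,0,0.0335,0.028,0,0.085,0,0,0,0.0335,0.028,0,0.085,0,0,0,0.0335,0.028,0,0.085,0,0,0,0.0335,0.028,0,0.085]}}

```text
time_s: 2.1
tool_pos: [0.4138, -0.2279, 0.2312]
eef_rot: [-2.157, -2.283, -0.0]
contact_force: [0.3, 0.2, -0.5]
grip_width: 0.0851
grip_force: 0.0
```

Call:
{"name": "step_arm", "arguments": {"plan": [0,0,0,0.0335,0.028,0.01,0.085,0,0,0,0.0335,0.028,0.01,0.085,0,0,0,0.0335,0.028,0.01,0.085,0,0,0,0.0335,0.028,0.015,0.085,0,0,0,0.0335,0.028,0.015,0.085,0,0,0,0,0,0,0.085,0,0,0,0,0,0,0.085]}}

```text
time_s: 2.8
tool_pos: [0.543, -0.0535, 0.1705]
eef_rot: [-2.153, -2.285, 0.002]
contact_force: [-0.4, 0.6, -0.2]
grip_width: 0.0852
grip_force: 0.0
```

```bash
python3 -c "
from h import *
go(.5405,-.0513,.078,1.633)"
```

```text
t 2.8 tcp [ 0.543  -0.0535  0.1705] yaw 1.63 shift in current axes [ 0.0023 -0.0022  0.0925] turn [-0.002 -0.    -0.003] shift after turn [ 0.0024 -0.0024  0.0925] F [-0.4  0.6 -0.2] w 0.0852 gf 0.0 q [-0.22  0.35  1.7  -0.    1.1  -0.28]
```

Call:
{"name": "step_arm", "arguments": {"plan": [0,0,-0.003,0.0024,-0.0022,0.03,0.085,0,0,0,0,0,0.03,0.085,0,0,0,0,0,0.0325,0.085,0,0,0,0,0,0,0.03,0,0,0,0,0,0,0.03,0,0,0,0,0,0,0.03,0,0,0,0,0,0,0.03,0,0,0,0,0,0,0.03,0,0,0,0,0,0,0.03,0,0,0,0,0,0,0.03], "squeeze": 100}}

```text
time_s: 3.8
tool_pos: [0.5414, -0.0531, 0.0811]
eef_rot: [2.153, 2.285, 0.0]
contact_force: [-4.3, -2.9, 6.0]
grip_width: 0.0424
grip_force: 101.0
```

Run:
```python
from h import *
go(.5405,-.0513,.078,1.633)
```

```text
t 3.8 tcp [ 0.5414 -0.0531  0.0811] yaw 1.631 shift in current axes [ 0.0019 -0.0008  0.0031] turn [ 0.001  0.001 -0.002] shift after turn [ 0.0019 -0.0008  0.0031] F [-4.3 -2.9  6. ] w 0.0424 gf 101.0 q [-0.22  0.46  1.79 -0.    0.89 -0.28]
```

Call:
{"name": "step_arm", "arguments": {"plan": [0,0,0,-0.01,0,0,0.03,0,0,0,-0.02,0,0,0.03,0,0,0,-0.025,0,0,0.03,0,0,0,-0.025,0,0,0.03,0,0,0,-0.025,0,0,0.03,0,0,0,-0.025,0,0,0.03,0,0,0,-0.025,0,0,0.03,0,0,0,-0.025,0,0,0.03,0,0,0,-0.02,0,0,0.03,0,0,0,-0.015,0,0,0.03]}}

```text
time_s: 4.8
tool_pos: [0.5547, -0.2656, 0.081]
eef_rot: [-2.155, -2.285, -0.006]
contact_force: [-0.0, 10.8, 5.9]
grip_width: 0.0424
grip_force: 101.0
```

Run:
```python
from h import *
go(.5561,-.2904,.081,1.633)
```

```text
t 4.8 tcp [ 0.5547 -0.2656  0.081 ] yaw 1.629 shift in current axes [-0.0249 -0.     -0.0001] turn [ 0.002 -0.003 -0.004] shift after turn [-0.0249 -0.0001  0.    ] F [-0.  10.8  5.9] w 0.0424 gf 101.0 q [-0.56  0.54  1.63  0.    0.97 -0.62]
```

Call:
{"name": "step_arm", "arguments": {"plan": [0,0,0,-0.008,0,0,0.03,0,0,0,-0.008,0,0,0.03,0,0,0,-0.006,0,0,0.03,0,0,0,-0.004,0,0,0.03,0,0,0,-0.001,0,0,0.03,0,0,0,-0.001,0,0,0.03,0,0,0,0,0,0,0.03]}}

```text
time_s: 5.5
tool_pos: [0.5564, -0.2928, 0.081]
eef_rot: [-2.155, -2.286, -0.005]
contact_force: [0.1, 9.4, 4.9]
grip_width: 0.0427
grip_force: 101.4
```

Call:
{"name": "step_arm", "arguments": {"plan": [0,0,0,-0.002,0,0,0.03,0,0,0,-0.001,0,0,0.03,0,0,0,0,0,0,0.03]}}

```text
time_s: 5.8
tool_pos: [0.5564, -0.293, 0.081]
eef_rot: [-2.153, -2.283, -0.01]
contact_force: [1.7, 17.3, 8.8]
grip_width: 0.0424
grip_force: 102.0
```

Call:
{"name": "step_arm", "arguments": {"plan": [0,0,0,0.003,0,0,0.03,0,0,0,0,0,0,0.085,0,0,0,0,0,0,0.085,0,0,0,0,0,0,0.085,0,0,0,0,0,0,0.085,0,0,0,0,0,-0.03,0.085,0,0,0,0,0,-0.03,0.085,0,0,0,0,0,-0.03,0.085,0,0,0,0,0,-0.03,0.085,0,0,0,0,0,0,0.085]}}

```text
time_s: 6.8
tool_pos: [0.5583, -0.2968, 0.2037]
eef_rot: [2.148, 2.28, 0.002]
contact_force: [0.8, -0.0, 1.0]
grip_width: 0.0853
grip_force: 0.0
```

Run:
```python
from h import *
go(.354,.277,.2,3.093)
im=imaging.get_image("scene")[:,:,::-1]
cv2.imwrite("pics/s1.png",cv2.resize(im[150:350,180:580],None,fx=2,fy=2,interpolation=cv2.INTER_CUBIC))
```

```text
t 6.8 tcp [ 0.5583 -0.2968  0.2037] yaw 1.63 shift in current axes [ 0.585  -0.1697 -0.0006] turn [ 0.002  0.009 -1.463] shift after turn [0.2319 0.5632 0.0037] F [ 0.8 -0.   1. ] w 0.0853 gf 0.0 q [-0.6   0.42  1.48 -0.    1.23 -0.66]
```

View pics/s1.png

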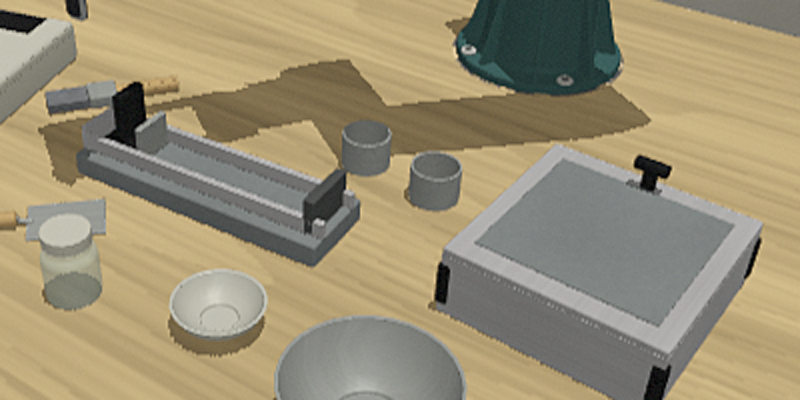

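The pusher's face and fin are now at the rear of the lane, with the fin at about (128, 110) in the crop, so the catch holds. Next is the lid.

Call:
{"name": "step_arm", "arguments": {"plan": [0,0,0,0.0418,-0.0121,0,0.085,0,0,0,0.0418,-0.0121,0,0.085,0,0,0,0.0418,-0.0121,0,0.085,0,0,0,0.0418,-0.0121,0,0.085,0,0,0,0.0418,-0.0121,0,0.085,0,0,0,0.0418,-0.0121,0,0.085,0,0,0,0.0418,-0.0121,0,0.085,0,0,0,0.0418,-0.0121,0,0.085,0,0,0,0.0418,-0.0121,0,0.085,0,0,0,0.0418,-0.0121,0,0.085]}}

```text
time_s: 7.85
tool_pos: [0.4083, 0.1165, 0.1979]
eef_rot: [-2.154, -2.285, 0.002]
contact_force: [1.2, 0.1, 0.2]
grip_width: 0.085
grip_force: 0.0
```

Call:
{"name": "step_arm", "arguments": {"plan": [0,0,0,0.0418,-0.0121,0,0.085,0,0,0,0.0418,-0.0121,0,0.085,0,0,0,0.0418,-0.0121,0,0.085,0,0,0,0.0418,-0.0121,0,0.085,0,0,-0.15,0,0,0,0.085,0,0,-0.15,0,0,0,0.085,0,0,-0.15,0,0,0,0.085,0,0,-0.15,0,0,0,0.085,0,0,-0.15,0,0,0,0.085,0,0,-0.15,0,0,0,0.085]}}

```text
time_s: 8.85
tool_pos: [0.3508, 0.2787, 0.1977]
eef_rot: [-0.935, -2.998, 0.003]
contact_force: [0.3, 0.6, -0.1]
grip_width: 0.0846
grip_force: 0.0
```

Call:
{"name": "step_arm", "arguments": {"plan": [0,0,-0.15,0,0,0,0.085,0,0,-0.15,0,0,0,0.085,0,0,-0.15,0,0,0,0.085,0,0,-0.113,0,0,0,0.085,0,0,0,0,0,0,0.085]}}

```text
time_s: 9.35
tool_pos: [0.3508, 0.2787, 0.1978]
eef_rot: [-0.074, -3.139, 0.002]
contact_force: [0.3, -0.6, 0.0]
grip_width: 0.0849
grip_force: 0.0
```

Run:
```python
from h import *
go(.354,.277,.089,3.093)
```

```text
t 9.35 tcp [0.3508 0.2787 0.1978] yaw 3.095 shift in current axes [-0.0034 -0.0015  0.1088] turn [-0.001 -0.002  0.002] shift after turn [-0.0032 -0.0016  0.1088] F [ 0.3 -0.6  0. ] w 0.0849 gf 0.0 q [ 0.52  0.18  1.86  0.    1.1  -1.01]
```

Call:
{"name": "step_arm", "arguments": {"plan": [0,0,0,-0.0032,-0.0015,0.03,0.085,0,0,0,0,0,0.03,0.085,0,0,0,0,0,0.03,0.085,0,0,0,0,0,0.018,0.085,0,0,0,0,0,0,0.025,0,0,0,0,0,0,0.025,0,0,0,0,0,0,0.025,0,0,0,0,0,0,0.025,0,0,0,0,0,0,0.025,0,0,0,0,0,0,0.025], "squeeze": 40}}

```text
time_s: 10.35
tool_pos: [0.3555, 0.2785, 0.092]
eef_rot: [0.076, 3.139, 0.003]
contact_force: [-2.1, 2.8, 7.3]
grip_width: 0.0352
grip_force: 40.4
```

Run:
```python
from h import *
go(.354,.277,.089,3.093)
s=bot.get_state()["tool_pos"]
# arc waypoints in tool x, z (relative), hinge-plane
a0=np.arctan2(.036,.220);r=np.hypot(.036,.22)
th=np.linspace(0,1.75,19)
X=-r*np.cos(a0+th);Z=r*np.sin(a0+th)
print(np.c_[th[1:],-np.diff(X),-np.diff(Z)].round(4)) # tool x = -chest x
```

```text
t 10.35 tcp [0.3555 0.2785 0.092 ] yaw 3.093 shift in current axes [ 0.0015 -0.0016  0.003 ] turn [0.002 0.002 0.   ] shift after turn [ 0.0015 -0.0016  0.003 ] F [-2.1  2.8  7.3] w 0.0352 gf 40.4 q [ 0.51  0.34  1.98  0.    0.82 -1.01]
[[ 0.0972 -0.0045 -0.0212]
 [ 0.1944 -0.0066 -0.0206]
 [ 0.2917 -0.0085 -0.0199]
 [ 0.3889 -0.0104 -0.019 ]
 [ 0.4861 -0.0122 -0.0179]
 [ 0.5833 -0.0139 -0.0166]
 [ 0.6806 -0.0155 -0.0152]
 [ 0.7778 -0.0169 -0.0136]
 [ 0.875  -0.0181 -0.0119]
 [ 0.9722 -0.0192 -0.0101]
 [ 1.0694 -0.0201 -0.0082]
 [ 1.1667 -0.0208 -0.0062]
 [ 1.2639 -0.0213 -0.0042]
 [ 1.3611 -0.0216 -0.0021]
 [ 1.4583 -0.0217  0.    ]
 [ 1.5556 -0.0216  0.0021]
 [ 1.6528 -0.0213  0.0042]
 [ 1.75   -0.0207  0.0063]]
```

Call:
{"name": "step_arm", "arguments": {"plan": [0,0,0,-0.0045,0,-0.0212,0.025,0,0,0,-0.0066,0,-0.0206,0.025,0,0,0,-0.0085,0,-0.0199,0.025,0,0,0,-0.0104,0,-0.019,0.025,0,0,0,-0.0122,0,-0.0179,0.025,0,0,0,-0.0139,0,-0.0166,0.025,0,0,0,-0.0155,0,-0.0152,0.025,0,0,0,-0.0169,0,-0.0136,0.025,0,0,0,-0.0181,0,-0.0119,0.025]}}

```text
time_s: 11.25
tool_pos: [0.4605, 0.2727, 0.2472]
eef_rot: [-0.075, -3.139, -0.001]
contact_force: [1.3, 3.5, -6.2]
grip_width: 0.0352
grip_force: 40.5
```

Run:
```python
from h import *
c=[.4494,.2709,-.0488]
go(*pt(c,.124-.2229*np.cos(.162+1.75),.0035),.0745+.2229*np.sin(.162+1.75)-.0185,3.093)
```

```text
t 11.25 tcp [0.4605 0.2727 0.2472] yaw 3.094 shift in current axes [-0.1876  0.001  -0.0192] turn [ 0.001 -0.002  0.001] shift after turn [-0.1876  0.0011 -0.0188] F [ 1.3  3.5 -6.2] w 0.0352 gf 40.5 q [ 0.4   0.25  1.63  0.    1.26 -1.12]
```

Call:
{"name": "step_arm", "arguments": {"plan": [0,0,0,-0.0192,0,-0.0101,0.025,0,0,0,-0.0201,0,-0.0082,0.025,0,0,0,-0.0208,0,-0.0062,0.025,0,0,0,-0.0213,0,-0.0042,0.025,0,0,0,-0.0216,0,-0.0021,0.025,0,0,0,-0.0217,0,0,0.025,0,0,0,-0.0216,0,0.0021,0.025,0,0,0,-0.0213,0,0.0042,0.025,0,0,0,-0.0207,0,0.0063,0.025,0,0,0,0,0,0,0.025]}}

```text
time_s: 12.25
tool_pos: [0.6519, 0.2622, 0.2648]
eef_rot: [0.078, 3.138, -0.002]
contact_force: [0.7, -3.7, 3.5]
grip_width: 0.0351
grip_force: 41.0
```

Run:
```python
from h import *
c=[.4494,.2709,-.0488]
go(*pt(c,.124-.2229*np.cos(.162+1.75),.0035),.0745+.2229*np.sin(.162+1.75)-.0185,3.093)
```

```text
t 12.25 tcp [0.6519 0.2622 0.2648] yaw 3.092 shift in current axes [ 0.0041  0.0023 -0.0013] turn [-0.001  0.002 -0.001] shift after turn [ 0.0041  0.0023 -0.0013] F [ 0.7 -3.7  3.5] w 0.0351 gf 41.0 q [ 0.29  0.48  1.22 -0.    1.43 -1.24]
```

Call:
{"name": "step_arm", "arguments": {"plan": [0,0,0,0,0,0,0.085,0,0,0,0,0,0,0.085,0,0,0,0,0,0,0.085,0,0,0,0,0,0,0.085,0,0,0,0,0,-0.03,0.085,0,0,0,0,0,-0.03,0.085,0,0,0,0,0,-0.03,0.085]}}

```text
time_s: 12.95
tool_pos: [0.6486, 0.2637, 0.3559]
eef_rot: [-0.074, -3.14, -0.0]
contact_force: [0.8, -0.9, 0.5]
grip_width: 0.0849
grip_force: 0.0
```

Call:
{"name": "step_arm", "arguments": {"plan": [0,0,0.15,0,-0.045,0,0.085,0,0,0.15,0,-0.045,0,0.085,0,0,0.15,0,-0.045,0,0.085,0,0,0.15,0,-0.045,0,0.085,0,0,0.15,0,-0.045,0,0.085,0,0,0.15,0,-0.045,0,0.085,0,0,0.15,0,-0.045,0,0.085,0,0,0.15,0,-0.045,0,0.085,0,0,0.15,0,0,0,0.085,0,0,0.11,0,0,0,0.085]}}

```text
time_s: 13.95
tool_pos: [0.4639, -0.0218, 0.3555]
eef_rot: [2.158, 2.282, 0.001]
contact_force: [-0.2, 0.4, 0.7]
grip_width: 0.0852
grip_force: 0.0
```

Run:
```python
from h import *
go(.5,-.1,.35,1.633)
im=imaging.get_image("top")[:,:,::-1]
cv2.imwrite("pics/t2.png",im)
cv2.imwrite("pics/t2c.png",cv2.resize(im[210:380,80:450],None,fx=2.16,fy=2.16,interpolation=cv2.INTER_CUBIC))
```

```text
t 13.95 tcp [ 0.4639 -0.0218  0.3555] yaw 1.627 shift in current axes [-0.0801  0.0317  0.0055] turn [ 0.001  0.    -0.006] shift after turn [-0.0803  0.0312  0.0055] F [-0.2  0.4  0.7] w 0.0852 gf 0.0 q [-0.2   0.06  1.6   0.    1.49 -0.25]
```

View pics/t2c.png

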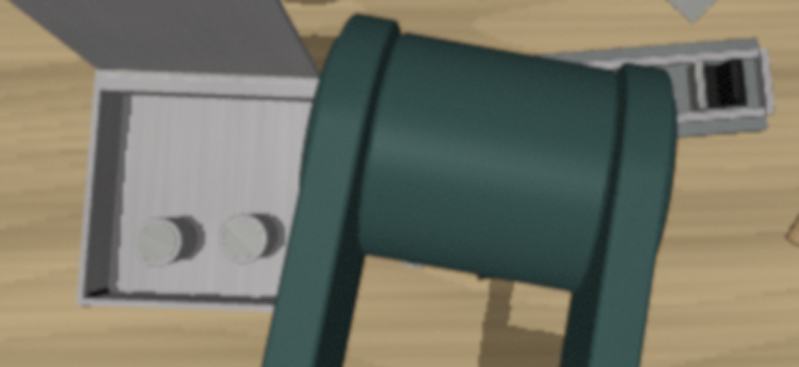

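The lid is open and the pusher is held. Two tins show, at about (163, 241) and (250, 237) in the crop, but the arm hides the right side of the well. I'll shift the arm and look closer.

Call:
{"name": "step_arm", "arguments": {"plan": [0,0,0,-0.045,0,0,0.085,0,0,0,-0.045,0,0,0.085,0,0,0,-0.045,0,0,0.085,0,0,0,-0.045,0,0,0.085]}}

```text
time_s: 14.4
tool_pos: [0.4767, -0.2023, 0.3552]
eef_rot: [2.146, 2.294, 0.001]
contact_force: [0.8, -0.7, 1.0]
grip_width: 0.0848
grip_force: 0.0
```

Run:
```python
from h import *
im=imaging.get_image("top")[:,:,::-1]
cv2.imwrite("pics/t3.png",im)
cv2.imwrite("pics/t3c.png",cv2.resize(im[240:360,110:250],None,fx=5,fy=5,interpolation=cv2.INTER_CUBIC))
```

```text
(no output)
```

View pics/t3c.png

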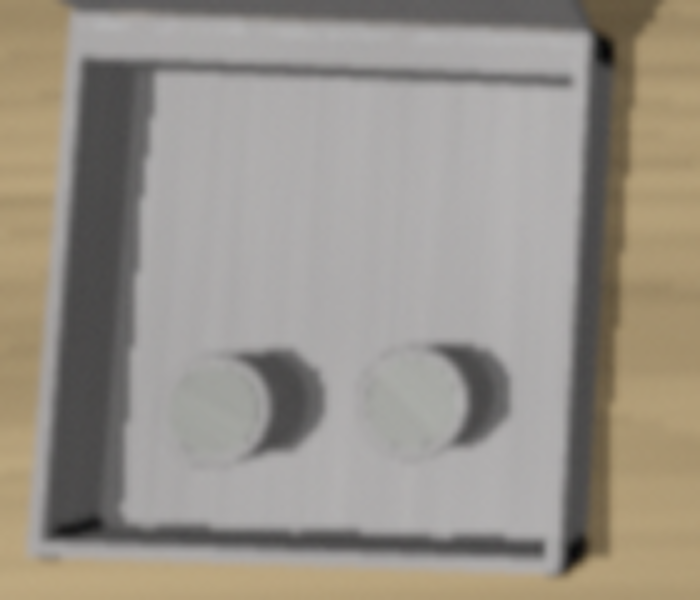

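Run:
```python
from h import *
c=np.array([.4494,.2709,-.0488])
W=w("top",np.array([[217,410],[413,403]])/5+[109.6,239.6],.066);print(W)
d=W[:,:2]-c[:2];cs,sn=np.cos(c[2]),np.sin(c[2])
print("local",np.c_[cs*d[:,0]+sn*d[:,1],-sn*d[:,0]+cs*d[:,1]])
for p in W: go(p[0],p[1],.20,1.633)
```

```text
[[0.40077766 0.31622632 0.066     ]
 [0.40217686 0.22961221 0.066     ]]
local [[-0.0507755   0.04290054]
 [-0.04515287 -0.04354222]]
t 14.45 tcp [ 0.4775 -0.2094  0.3549] yaw 1.634 shift in current axes [ 0.5303 -0.0435  0.1517] turn [0.    0.006 0.001] shift after turn [ 0.5294 -0.0439  0.1549] F [ 2.  -6.2  0.4] w 0.0849 gf 0.0 q [-0.54  0.15  1.49 -0.    1.49 -0.61]
t 14.45 tcp [ 0.4775 -0.2094  0.3549] yaw 1.634 shift in current axes [ 0.4438 -0.0475  0.1522] turn [0.    0.006 0.001] shift after turn [ 0.4428 -0.0479  0.1549] F [ 2.  -6.2  0.4] w 0.0849 gf 0.0 q [-0.54  0.15  1.49 -0.    1.49 -0.61]
```

Call:
{"name": "step_arm", "arguments": {"plan": [0,0,0,0.0443,-0.0048,0.01,0.072,0,0,0,0.0443,-0.0048,0.01,0.072,0,0,0,0.0443,-0.0048,0.01,0.072,0,0,0,0.0443,-0.0048,0.01,0.072,0,0,0,0.0443,-0.0048,0.01,0.072,0,0,0,0.0443,-0.0048,0.02,0.072,0,0,0,0.0443,-0.0048,0.02,0.072,0,0,0,0.0443,-0.0048,0.02,0.072,0,0,0,0.0443,-0.0048,0.02,0.072,0,0,0,0.0443,-0.0048,0.02,0.072]}}

```text
time_s: 15.45
tool_pos: [0.4001, 0.2402, 0.2046]
eef_rot: [2.147, 2.293, 0.002]
contact_force: [0.4, 0.6, -0.4]
grip_width: 0.0723
grip_force: 0.0
```

Call:
{"name": "step_arm", "arguments": {"plan": [0,0,0,0,0,0,0.072,0,0,0,0,0,0,0.072]}}

```text
time_s: 15.65
tool_pos: [0.4, 0.2391, 0.2045]
eef_rot: [-2.144, -2.296, 0.002]
contact_force: [0.1, -0.3, 0.6]
grip_width: 0.0717
grip_force: 0.0
```

Run:
```python
from h import *
go(.4022,.2296,.033,1.633)
```

```text
t 15.65 tcp [0.4    0.2391 0.2045] yaw 1.639 shift in current axes [-0.0095  0.0018  0.1715] turn [-0.001  0.001  0.006] shift after turn [-0.0096  0.0016  0.1715] F [ 0.1 -0.3  0.6] w 0.0717 gf 0.0 q [ 0.39  0.2   1.82 -0.    1.12  0.32]
```

Call:
{"name": "step_arm", "arguments": {"plan": [0,0,0.006,-0.0096,0.0017,0.035,0.072,0,0,0,0,0,0.035,0.072,0,0,0,0,0,0.035,0.072,0,0,0,0,0,0.035,0.072,0,0,0,0,0,0.0315,0.072,0,0,0,0,0,0,0.04,0,0,0,0,0,0,0.04,0,0,0,0,0,0,0.04,0,0,0,0,0,0,0.04,0,0,0,0,0,0,0.04], "squeeze": 60}}

```text
time_s: 16.65
tool_pos: [0.4043, 0.2289, 0.0347]
eef_rot: [2.156, 2.283, 0.004]
contact_force: [0.2, -0.3, -0.6]
grip_width: 0.0485
grip_force: 61.9
```

Call:
{"name": "step_arm", "arguments": {"plan": [0,0,0,0,0,-0.02,0.04,0,0,0,0,0,-0.03,0.04,0,0,0,0,0,-0.03,0.04,0,0,0,0,0,-0.03,0.04,0,0,0,0,0,-0.03,0.04,0,0,0,0,0,0,0.04]}}

```text
time_s: 17.25
tool_pos: [0.4061, 0.2298, 0.1778]
eef_rot: [2.154, 2.282, 0.013]
contact_force: [0.7, -0.4, -2.4]
grip_width: 0.0486
grip_force: 62.3
```

Run:
```python
from h import *
f=[.5483+.0008,-.1657,.0623]
go(*pt(f,0,.121),.17,1.633)
```

```text
t 17.25 tcp [0.4061 0.2298 0.1778] yaw 1.628 shift in current axes [-0.2821  0.1194  0.0081] turn [ 0.009 -0.003 -0.005] shift after turn [-0.2826  0.1181  0.0078] F [ 0.7 -0.4 -2.4] w 0.0486 gf 62.3 q [0.37 0.23 1.86 0.   1.05 0.31]
```

Call:
{"name": "step_arm", "arguments": {"plan": [0,0,0,-0.018,0.0075,0,0.04,0,0,0,-0.036,0.0148,0,0.04,0,0,0,-0.036,0.0148,0,0.04,0,0,0,-0.036,0.0148,0,0.04,0,0,0,-0.036,0.0148,0,0.04,0,0,0,-0.036,0.0148,0,0.04,0,0,0,-0.036,0.0148,0,0.04,0,0,0,-0.036,0.0148,0,0.04,0,0,0,-0.0166,0.007,0,0.04,0,0,0,0,0,0,0.04]}}

```text
time_s: 18.25
tool_pos: [0.5384, -0.0528, 0.173]
eef_rot: [2.16, 2.281, 0.0]
contact_force: [0.3, -0.3, -0.4]
grip_width: 0.0486
grip_force: 62.3
```

Run:
```python
from h import *
f=[.5483+.0008,-.1657,.0623]
go(*pt(f,0,.117),.088,1.633)
```

```text
t 18.25 tcp [ 0.5384 -0.0528  0.173 ] yaw 1.625 shift in current axes [0.0037 0.0035 0.085 ] turn [ 0.     0.    -0.008] shift after turn [0.0037 0.0036 0.085 ] F [ 0.3 -0.3 -0.4] w 0.0486 gf 62.3 q [-0.23  0.34  1.71 -0.    1.1  -0.28]
```

Call:
{"name": "step_arm", "arguments": {"plan": [0,0,-0.008,0.0037,0.0036,0.03,0.04,0,0,0,0,0,0.03,0.04,0,0,0,0,0,0.025,0.04,0,0,0,0,0,0,0.04,0,0,0,0,0,0,0.04]}}

```text
time_s: 18.75
tool_pos: [0.5399, -0.0458, 0.0884]
eef_rot: [-2.146, -2.292, 0.001]
contact_force: [-0.2, 0.5, -0.4]
grip_width: 0.0488
grip_force: 62.3
```

Run:
```python
from h import *
f=[.5483+.0008,-.1657,.0623]
go(*pt(f,0,.117),.06,1.633)
im=imaging.get_image("scene")[:,:,::-1]
cv2.imwrite("pics/s4.png",cv2.resize(im[180:290,210:370],None,fx=5,fy=5,interpolation=cv2.INTER_CUBIC))
```

```text
t 18.75 tcp [ 0.5399 -0.0458  0.0884] yaw 1.637 shift in current axes [-0.0033  0.0017  0.0284] turn [-0.002 -0.001  0.004] shift after turn [-0.0033  0.0017  0.0284] F [-0.2  0.5 -0.4] w 0.0488 gf 62.3 q [-0.21  0.45  1.78  0.    0.91 -0.28]
```

View pics/s4.png

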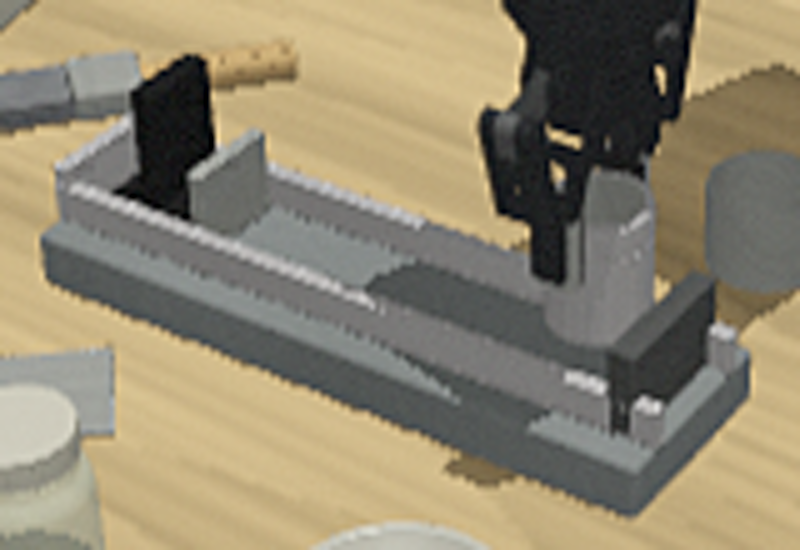

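The tin hangs over the lane's gate end at crop (600, 260), fingers across the lane and clear of the walls. The pose readings seem noisy, so I'll average a few before lowering.

```bash
cat >> h.py <<'E'
def avg(n=6):
    P=[]
    for _ in range(n): imaging.get_image("top");P.append(bot.get_state()["tool_pos"])
    P=np.array(P);print("avg",P.mean(0).round(4),"sd",P.std(0).round(4));return P.mean(0)
E
python3 - <<'E'
from h import *
f=[.5483+.0008,-.1657,.0623]
avg();print(pt(f,0,.117));go(*pt(f,0,.117),.06,1.633)
E
```

```text
avg [ 0.5417 -0.0468  0.0897] sd [0.0002 0.0002 0.0002]
[ 0.54181561 -0.04892698]
t 19.1 tcp [ 0.5415 -0.047   0.0894] yaw 1.636 shift in current axes [-0.0019  0.0002  0.0294] turn [0.002 0.    0.003] shift after turn [-0.0019  0.0002  0.0294] F [-0.2  1.  -1. ] w 0.0488 gf 62.3 q [-0.21  0.45  1.78  0.    0.91 -0.28]
```

Call:
{"name": "step_arm", "arguments": {"plan": [0,0,0,-0.001,0,0.006,0.04,0,0,0,0,0,0.006,0.04,0,0,0,0,0,0.006,0.04,0,0,0,0,0,0.006,0.04,0,0,0,0,0,0.004,0.04,0,0,0,0,0,0,0.04,0,0,0,0,0,0,0.04]}}

```text
time_s: 19.8
tool_pos: [0.5409, -0.0479, 0.0602]
eef_rot: [-2.148, -2.292, 0.0]
contact_force: [0.0, -0.4, -0.9]
grip_width: 0.0489
grip_force: 62.3
```

Call:
{"name": "step_arm", "arguments": {"plan": [0,0,0,0,0,0.001,0.04,0,0,0,0,0,0,0.056,0,0,0,0,0,0,0.065,0,0,0,0,0,0,0.072,0,0,0,0,0,0,0.072,0,0,0,0,0,-0.03,0.072,0,0,0,0,0,-0.04,0.072,0,0,0,0,0,-0.04,0.072,0,0,0,0,0,-0.04,0.072,0,0,0,0,0,0,0.072]}}

```text
time_s: 20.8
tool_pos: [0.5448, -0.0487, 0.2152]
eef_rot: [2.142, 2.286, 0.009]
contact_force: [1.2, 0.7, -0.6]
grip_width: 0.0717
grip_force: 0.0
```

Run:
```python
from h import *
c=np.array([.4494,.2709,-.0488])
im=imaging.get_image("top")[:,:,::-1]
cv2.imwrite("pics/t5.png",im)
a=cv2.resize(im[240:360,110:230],None,fx=3.3,fy=3.3,interpolation=cv2.INTER_CUBIC)
im=imaging.get_image("scene")[:,:,::-1]
b=cv2.resize(im[170:290,210:330+40],(528,396),interpolation=cv2.INTER_CUBIC)[:,128:]
cv2.imwrite("pics/t5c.png",np.hstack([a,b]));print(a.shape)
go(.4008,.3162,.2,1.633)
```

```text
(396, 396, 3)
t 20.9 tcp [ 0.5415 -0.0481  0.2105] yaw 1.636 shift in current axes [ 0.3727 -0.1168  0.0099] turn [0.003 0.001 0.003] shift after turn [ 0.3723 -0.1178  0.0105] F [-0.2 -0.9 -0.6] w 0.072 gf 0.0 q [-0.22  0.3   1.66  0.    1.18 -0.28]
```

View pics/t5c.png

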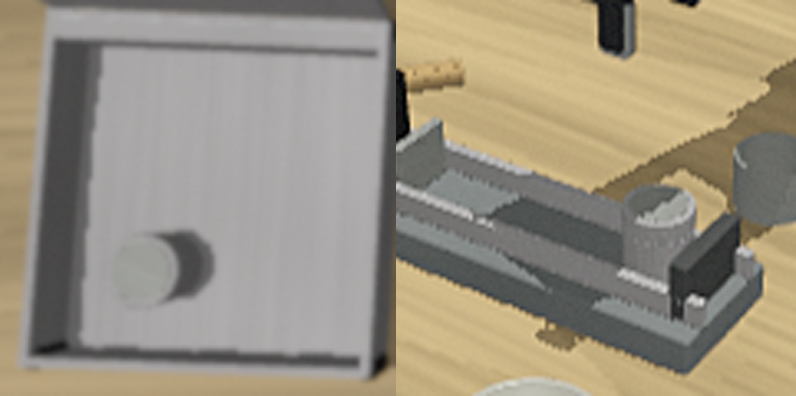

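The first tin stands in the lane by the gate. The second is unmoved in the chest, at crop (144, 270).

Call:
{"name": "step_arm", "arguments": {"plan": [0,0,0,0.0414,-0.013,0,0.072,0,0,0,0.0414,-0.013,0,0.072,0,0,0,0.0414,-0.013,0,0.072,0,0,0,0.0414,-0.013,0,0.072,0,0,0,0.0414,-0.013,0,0.072,0,0,0,0.0414,-0.013,0,0.072,0,0,0,0.0414,-0.013,0,0.072,0,0,0,0.0414,-0.013,0,0.072,0,0,0,0.0414,-0.013,0.01,0.072,0,0,0,0,0,0,0.072]}}

```text
time_s: 21.9
tool_pos: [0.3962, 0.3193, 0.1967]
eef_rot: [-2.141, -2.295, 0.006]
contact_force: [-0.2, -0.2, -0.8]
grip_width: 0.0721
grip_force: 0.0
```

Call:
{"name": "step_arm", "arguments": {"plan": [0,0,0,0,0,0,0.072,0,0,0,0,0,0,0.072]}}

```text
time_s: 22.1
tool_pos: [0.3996, 0.3152, 0.1984]
eef_rot: [-2.148, -2.292, 0.004]
contact_force: [0.1, -0.1, -0.9]
grip_width: 0.072
grip_force: 0.0
```

Run:
```python
from h import *
avg(3)
go(.4018,.3162,.034,1.633)
```

```text
avg [0.4003 0.3151 0.1991] sd [0.0002 0.     0.0002]
t 22.25 tcp [0.4005 0.3151 0.1993] yaw 1.634 shift in current axes [0.001  0.0014 0.1653] turn [-0.     0.     0.001] shift after turn [0.001  0.0014 0.1653] F [ 0.6  0.3 -0.3] w 0.0718 gf 0.0 q [ 0.53  0.26  1.74 -0.    1.14  0.47]
```

Call:
{"name": "step_arm", "arguments": {"plan": [0,0,0,0.001,0.0014,0.035,0.072,0,0,0,0,0,0.035,0.072,0,0,0,0,0,0.035,0.072,0,0,0,0,0,0.035,0.072,0,0,0,0,0,0.0253,0.072,0,0,0,0,0,0,0.04,0,0,0,0,0,0,0.04,0,0,0,0,0,0,0.04,0,0,0,0,0,0,0.04,0,0,0,0,0,0,0.04], "squeeze": 60}}

```text
time_s: 23.25
tool_pos: [0.4022, 0.3178, 0.0353]
eef_rot: [2.148, 2.292, 0.004]
contact_force: [-0.4, -0.0, -1.7]
grip_width: 0.0483
grip_force: 61.9
```

Run:
```python
from h import *
avg(2)
go(.4018,.3162,.034,1.633)
```

```text
avg [0.4018 0.3177 0.035 ] sd [0.0001 0.     0.0001]
t 23.35 tcp [0.4018 0.3177 0.0349] yaw 1.636 shift in current axes [-0.0015 -0.0001  0.0009] turn [ 0.001 -0.001  0.003] shift after turn [-0.0015 -0.0001  0.0009] F [-0.5  0.8 -0.6] w 0.0486 gf 61.9 q [0.53 0.5  1.89 0.   0.75 0.47]
```

Call:
{"name": "step_arm", "arguments": {"plan": [0,0,0,0,0,-0.02,0.04,0,0,0,0,0,-0.03,0.04,0,0,0,0,0,-0.03,0.04,0,0,0,0,0,-0.03,0.04,0,0,0,0,0,-0.025,0.04,0,0,0,0,0,0,0.04]}}

```text
time_s: 23.95
tool_pos: [0.4035, 0.3188, 0.1728]
eef_rot: [2.146, 2.291, 0.011]
contact_force: [0.0, -0.3, -1.3]
grip_width: 0.0488
grip_force: 62.2
```

Call:
{"name": "step_arm", "arguments": {"plan": [0,0,0,-0.043,0.0116,0,0.04,0,0,0,-0.043,0.0116,0,0.04,0,0,0,-0.043,0.0116,0,0.04,0,0,0,-0.043,0.0116,0,0.04,0,0,0,-0.043,0.0116,0,0.04,0,0,0,-0.043,0.0116,0,0.04,0,0,0,-0.043,0.0116,0,0.04,0,0,0,-0.043,0.0116,0,0.04,0,0,0,-0.043,0.0116,0,0.04,0,0,0,-0.043,0.0116,0,0.04]}}

```text
time_s: 24.95
tool_pos: [0.5445, -0.1058, 0.1679]
eef_rot: [-2.147, -2.291, 0.001]
contact_force: [1.0, 0.6, -0.7]
grip_width: 0.0486
grip_force: 62.2
```

Call:
{"name": "step_arm", "arguments": {"plan": [0,0,0,0,0,0,0.04,0,0,0,0,0,0,0.04,0,0,0,0,0,0,0.04]}}

```text
time_s: 25.25
tool_pos: [0.5438, -0.1031, 0.1682]
eef_rot: [-2.146, -2.291, 0.001]
contact_force: [0.0, 0.3, -0.7]
grip_width: 0.0486
grip_force: 62.3
```

Run:
```python
from h import *
f=[.5483+.0008,-.1657,.0623]
avg(3)
go(*pt(f,0,.061),.09,1.633)
```

```text
avg [ 0.5441 -0.1028  0.1686] sd [0.0002 0.     0.0002]
t 25.4 tcp [ 0.5443 -0.1028  0.1688] yaw 1.637 shift in current axes [-0.0021  0.0009  0.0788] turn [-0.001 -0.001  0.004] shift after turn [-0.0021  0.0009  0.0788] F [ 0.5 -0.7 -1.3] w 0.0485 gf 62.3 q [-0.31  0.36  1.68  0.    1.1  -0.38]
```

Call:
{"name": "step_arm", "arguments": {"plan": [0,0,0.004,-0.002,0.0011,0.025,0.04,0,0,0,0,0,0.025,0.04,0,0,0,0,0,0.025,0.04,0,0,0,0,0,0.004,0.04,0,0,0,0,0,0,0.04,0,0,0,0,0,0.007,0.04,0,0,0,0,0,0.007,0.04,0,0,0,0,0,0.007,0.04,0,0,0,0,0,0.0065,0.04,0,0,0,0,0,0,0.04]}}

```text
time_s: 26.4
tool_pos: [0.5455, -0.1059, 0.0617]
eef_rot: [-2.152, -2.287, 0.001]
contact_force: [-0.3, -0.4, -1.3]
grip_width: 0.0485
grip_force: 62.3
```

Run:
```python
from h import *
f=[.5483+.0008,-.1657,.0623]
avg(3)
go(*pt(f,0,.061),.06,1.633)
```

```text
avg [ 0.5461 -0.1061  0.0624] sd [0.0002 0.0001 0.0002]
t 26.55 tcp [ 0.5463 -0.1062  0.0626] yaw 1.632 shift in current axes [ 0.0014 -0.0009  0.0026] turn [ 0.    -0.    -0.001] shift after turn [ 0.0014 -0.0009  0.0026] F [ 0.2  0.1 -0.8] w 0.0486 gf 62.3 q [-0.32  0.5   1.77  0.    0.87 -0.38]
```

Call:
{"name": "step_arm", "arguments": {"plan": [0,0,0,0,0,0.0025,0.04,0,0,0,0,0,0,0.04,0,0,0,0,0,0,0.056,0,0,0,0,0,0,0.065,0,0,0,0,0,0,0.072,0,0,0,0,0,-0.02,0.072,0,0,0,0,0,-0.04,0.072,0,0,0,0,0,-0.04,0.072,0,0,0,0,0,-0.04,0.072]}}

```text
time_s: 27.45
tool_pos: [0.5459, -0.106, 0.2016]
eef_rot: [-2.152, -2.288, 0.0]
contact_force: [1.2, -0.2, -0.0]
grip_width: 0.0718
grip_force: 0.0
```

Call:
{"name": "step_arm", "arguments": {"plan": [0,0,0,-0.04,0,0,0.04,0,0,0,-0.045,0,0,0.0,0,0,0,-0.045,0,0,0.0,0,0,0,-0.045,0,0,0.0,0,0,0,-0.045,0,0,0.0,0,0,0,0,0,0,0.0,0,0,0,0,0,0,0.0,0,0,0,0,0,0,0.0]}}

```text
time_s: 28.25
tool_pos: [0.5593, -0.3246, 0.1998]
eef_rot: [-2.151, -2.287, -0.001]
contact_force: [0.2, 0.4, 0.4]
grip_width: -0.0
grip_force: 0.0
```

Run:
```python
from h import *
im=imaging.get_image("top")[:,:,::-1]
a=cv2.resize(im[240:360,110:230],(300,300),interpolation=cv2.INTER_CUBIC)
im=imaging.get_image("scene")[:,:,::-1]
b=cv2.resize(im[170:290,205:365],(400,300),interpolation=cv2.INTER_CUBIC)
cv2.imwrite("pics/t6c.png",np.hstack([a,b]))
f=[.5483+.0008,-.1657,.0623]
avg(2);go(*pt(f,0,-.155),.16,1.633)
```

```text
avg [ 0.5597 -0.3243  0.2002] sd [0.     0.0001 0.    ]
t 28.45 tcp [ 0.5597 -0.3244  0.2002] yaw 1.633 shift in current axes [ 0.004  -0.0007  0.0402] turn [-0. -0.  0.] shift after turn [ 0.004  -0.0007  0.0402] F [ 0.5 -1.3  1.5] w -0.0004 gf 0.0 q [-0.63  0.45  1.44  0.    1.25 -0.69]
```

View pics/t6c.png

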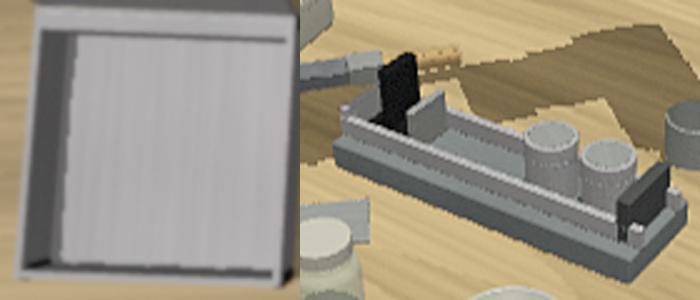

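The chest is empty and both tins stand upright in the lane, with the pusher still held. Next I release the pusher from behind the fin.

Call:
{"name": "step_arm", "arguments": {"plan": [0,0,0,0,-0.0007,0.04,0,0,0,0,0,0,0.04,0,0,0,0,0,0,0.033,0,0,0,0,0,0,0,0,0,0,0,0.01,0,0,0,0,0,0,0.006,0,0,0,0,0,0,0.004,0,0,0,0,0,0,0.003,0,0,0,0,0,0,0.003,0,0,0,0,0,0,0,0,0,0]}}

```text
time_s: 29.45
tool_pos: [0.5575, -0.2995, 0.0876]
eef_rot: [2.152, 2.288, 0.0]
contact_force: [0.2, 0.4, -0.3]
grip_width: 0.0001
grip_force: 0.0
```

Call:
{"name": "step_arm", "arguments": {"plan": [0,0,0,0.003,0,0,0,0,0,0,0.003,0,0,0,0,0,0,0.003,0,0,0,0,0,0,0,0,0,0]}}

```text
time_s: 29.85
tool_pos: [0.5565, -0.2902, 0.0869]
eef_rot: [-2.152, -2.287, -0.001]
contact_force: [-0.9, 0.2, -0.4]
grip_width: -0.0001
grip_force: 0.0
```

Call:
{"name": "step_arm", "arguments": {"plan": [0,0,0,0.004,0,0,0,0,0,0,0.004,0,0,0,0,0,0,0.004,0,0,0,0,0,0,0,0,0,0]}}

```text
time_s: 30.25
tool_pos: [0.5559, -0.278, 0.087]
eef_rot: [-2.152, -2.288, -0.0]
contact_force: [-0.1, 0.2, 0.2]
grip_width: -0.0
grip_force: 0.0
```

Run:
```python
from h import *
im=imaging.get_image("scene")[:,:,::-1]
cv2.imwrite("pics/s7.png",cv2.resize(im[170:290,205:365],None,fx=4,fy=4,interpolation=cv2.INTER_CUBIC))
```

```text
(no output)
```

View pics/s7.png

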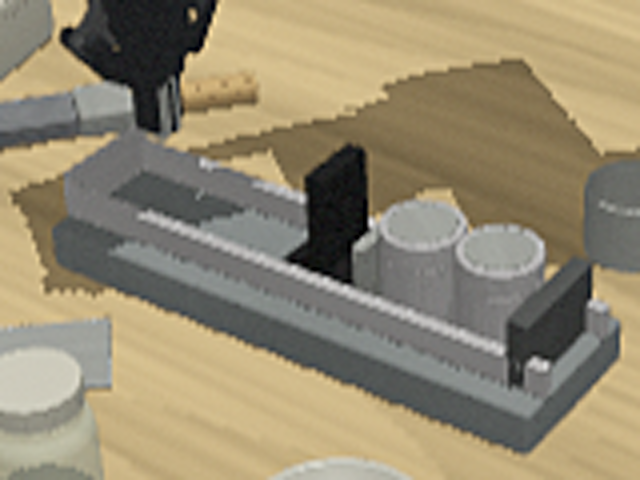

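The pusher has run up against the two tins and presses the row to the gate. Next I go behind the lid to shut it.

Call:
{"name": "step_arm", "arguments": {"plan": [0,0,0,0,0,-0.04,0,0,0,0,0,0,-0.045,0,0,0,0,0,0,-0.045,0,0,0,0,0,0,-0.045,0,0,0,0,0,0,-0.045,0,0,0,0,0,0,-0.045,0,0,0,0,0,0,-0.045,0]}}

```text
time_s: 31.0
tool_pos: [0.5557, -0.2787, 0.3992]
eef_rot: [2.152, 2.288, 0.0]
contact_force: [1.2, -0.6, -0.2]
grip_width: -0.0001
grip_force: 0.0
```

Call:
{"name": "step_arm", "arguments": {"plan": [0,0,0,0.0441,0.0156,0,0,0,0,0,0.0441,0.0156,0,0,0,0,0,0.0441,0.0156,0,0,0,0,0,0.0441,0.0156,0,0,0,0,0,0.0441,0.0156,0,0,0,0,0,0.0441,0.0156,0,0,0,0,0,0.0441,0.0156,0,0,0,0,0,0.0441,0.0156,0,0,0,0,0,0.0441,0.0156,0,0,0,0,0,0.0441,0.0156,0,0]}}

```text
time_s: 32.0
tool_pos: [0.6851, 0.1727, 0.3972]
eef_rot: [2.153, 2.288, 0.0]
contact_force: [1.0, 0.0, -0.2]
grip_width: 0.0
grip_force: 0.0
```

Call:
{"name": "step_arm", "arguments": {"plan": [0,0,0,0.0441,0.0156,0,0,0,0,0,0.0441,0.0156,0,0,0,0,0,0,0,0,0,0,0,0,0,0,0,0,0,0,0,0,0,0,0]}}

```text
time_s: 32.5
tool_pos: [0.7106, 0.2598, 0.3971]
eef_rot: [2.153, 2.287, -0.001]
contact_force: [0.0, -0.1, -0.6]
grip_width: 0.0
grip_force: 0.0
```

Run:
```python
from h import *
avg(2);go(.712,.262,.265,1.633)
```

```text
avg [0.7106 0.2593 0.3975] sd [0.     0.0001 0.0001]
t 32.6 tcp [0.7107 0.2592 0.3976] yaw 1.63 shift in current axes [0.0027 0.0015 0.1326] turn [ 0.     0.    -0.003] shift after turn [0.0027 0.0015 0.1326] F [-0.6  0.5 -0.2] w 0.0002 gf 0.0 q [ 0.26  0.52  0.85 -0.    1.77  0.2 ]
```

Call:
{"name": "step_arm", "arguments": {"plan": [0,0,0,0,0,0.033,0,0,0,0,0,0,0.033,0,0,0,0,0,0,0.033,0,0,0,0,0,0,0.033,0,0,0,0,0,0,0,0]}}

```text
time_s: 33.1
tool_pos: [0.7075, 0.2584, 0.2598]
eef_rot: [-2.151, -2.282, 0.013]
contact_force: [-0.9, 0.3, -0.7]
grip_width: 0.0002
grip_force: 0.0
```

Call:
{"name": "step_arm", "arguments": {"plan": [0,0,0,0,-0.013,0,0,0,0,0,0,-0.013,0,0,0,0,0,0,-0.013,0,0,0,0,0,0,-0.013,0,0,0,0,0,0,-0.013,0,0,0,0,0,0,-0.013,0,0,0,0,0,0,-0.013,0,0,0,0,0,0,-0.013,0,0,0,0,0,0,-0.013,0,0]}}

```text
time_s: 34.0
tool_pos: [0.594, 0.2533, 0.267]
eef_rot: [2.153, 2.286, 0.004]
contact_force: [0.2, 0.8, 0.1]
grip_width: 0.0
grip_force: 0.1
```

Call:
{"name": "step_arm", "arguments": {"plan": [0,0,0,0,0,0,0,0,0,0,0,0,-0.03,0,0,0,0,0,0,-0.04,0,0,0,0,0,0,-0.04,0,0,0,0,0,0,0,0,0,0,0,0,0,0,0,0,0,0,0,0,0,0,0,0,0,0,0,0,0,0,0,0,0,0,0,0]}}

```text
time_s: 34.9
tool_pos: [0.5934, 0.2534, 0.3736]
eef_rot: [-2.152, -2.287, 0.003]
contact_force: [1.4, 0.1, 0.4]
grip_width: -0.0001
grip_force: 0.0
```

Call:
{"name": "step_arm", "arguments": {"plan": [0,0,0,-0.045,0,0,0,0,0,0,-0.045,0,0,0,0,0,0,-0.045,0,0,0,0,0,0,-0.045,0,0,0,0,0,0,-0.045,0,0,0,0,0,0,-0.045,0,0,0,0,0,0,-0.045,0,0,0,0,0,0,-0.045,0,0,0,0,0,0,-0.045,0,0,0,0,0,0,-0.045,0,0,0]}}

```text
time_s: 35.9
tool_pos: [0.6209, -0.1973, 0.3743]
eef_rot: [-2.152, -2.287, 0.0]
contact_force: [0.4, 0.4, -1.3]
grip_width: 0.0001
grip_force: 0.0
```

Run:
```python
from h import *
im=imaging.get_image("scene")[:,:,::-1]
cv2.imwrite("pics/s8.png",im)
```

```text
(no output)
```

View pics/s8.png

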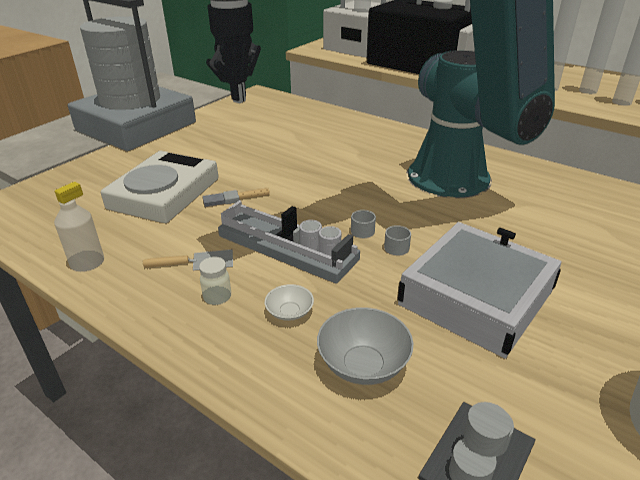

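The lid is shut, both tins stand in the lane with the pusher against them (fin at about (289, 222)), and the bystanders are unmoved. A projection check for the row touching the gate:

Run:
```python
from h import *
f=[.5491,-.1657,.0623]
for y in(.015,.007,.0): print(y,px("scene",[[*pt(f,a,y-.007),.11] for a in(.022,-.022)]).round(1).tolist())
for y in(.125,.075): print("tin",px("scene",[[*pt(f,0,y),.09]]).round(1).tolist())
im=imaging.get_image("scene")[:,:,::-1]
cv2.imwrite("pics/s9.png",cv2.resize(im[195:285,270:370],None,fx=6,fy=6,interpolation=cv2.INTER_CUBIC))
```

```text
0.015 [[279.2, 212.8], [290.7, 204.0]]
0.007 [[276.3, 211.7], [287.8, 203.0]]
0.0 [[273.8, 210.8], [285.3, 202.2]]
tin [[328.9, 231.4]]
tin [[309.8, 224.5]]
```

View pics/s9.png

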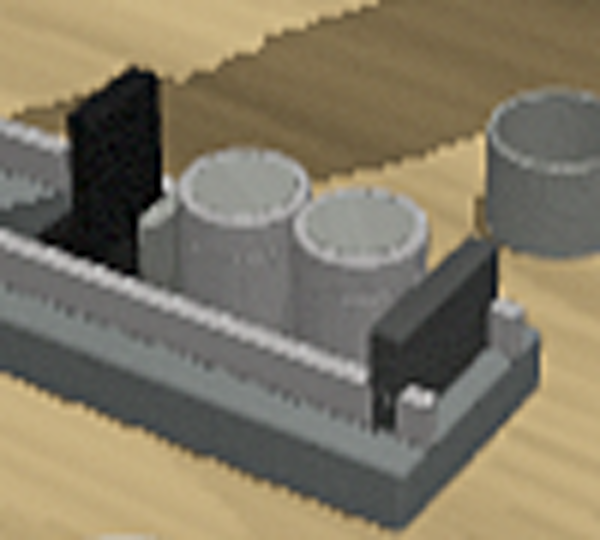

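The tin tops at (310.7, 226.2) and (330.2, 232.7) match the predicted positions for a row pressed to the gate, so I'm handing in.

```bash
python3 -c "
from rig import close_job
print(close_job())"
```

```text
the job is handed in; nothing more can be done
None
```

Job handed in: both tins in the chest now stand in the lane with the released pusher pressing them to the gate, the lid is shut, and the bystanders are unmoved. The camera check agreed, but no verdict came back.

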